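Pin the V-rest and hold a pipe offcut pressed in its V

TASK

Lock the swivelling V-rest: take the headed pin from its wooden stand and push it straight down through the holes of fork and lug until its head is fully home on the fork. Then lay the thicker of the two pipe offcuts in the V, along it and about centred, and press it down onto both sloping faces evenly with about 15 N. Finish while holding it pressed there, without letting up; leave everything else on the bench where it is.

Things in the scene. Friction and masses are not known exactly. Their poses are not given: they have to be found in the camera images.
- rest_foot: The V-rest's fixed grey foot, bolted down: plate 130 x 110 x 12 mm, with a fork on its +x side. Origin: underside centre, on the bench, directly below the middle of the V; z up; the V runs along x and the fork stands at +x (outer end at x = 132 mm).
- fork_hole (a point): Centre of the mouth of the fork's 15 mm vertical hole, on the fork's top face (48 mm above the bench, 95 mm along +x of the foot). Downwards: fork plate 8 mm, gap 2, the rest's lug 10 with a like hole, gap 2, lower fork plate 8, then open. Mouths slightly chamfered. Fork 44 mm wide (y), 50 mm long (x); the V-block begins 55 mm from the hole.
- rest: Dark steel swivelling head on the foot, carrying V and lug. Origin as the foot's (V middle, bench height), x along the V, z up. A soft spring (3 N m/rad, stops at +-0.08 rad) keeps it in line with the foot, so the holes are aligned; the pin locks it. V: 90 degrees, 80 mm long; top edges at y = +-23 mm, 67 mm above the bench; 63 mm wide overall.
- v_seat (a point): Where the thick pipe's centre lies when it is seated in the middle of the V: 78 mm above the bench, 11 mm above the V's top edges; the seated pipe's top is at 102 mm.
- pin: Steel headed pin, about 60 g, standing upright in a hole of its wooden stand: shank 12 mm diameter, 40 mm long, tapered over the lowest 5 mm; round head 22 mm diameter, 22 mm tall on top (62 mm overall). Origin: centre of the shank's lower end; z up along the axis to the head.
- pin_neck (a point): Point on the pin's axis at the underside of its head, 40 mm above the pin's lower end; when home it lies at the fork hole's mouth.
- pin_stand: Fixed wooden block 60 x 60 x 46 mm with a vertical 15 mm hole through its middle; the pin stands in it with the head resting on the top face. Origin: underside centre.
- pipe: The thicker steel pipe offcut: 48 mm diameter, 120 mm long, black plugs in its ends, 0.3 to 0.6 kg. Origin: its centre; x along its axis. It starts level on two fixed wooden chocks under its ends (middle 70 mm free underneath; 22 mm high, 80 mm wide), axis 36 mm above the bench, at one of two places; the thin pipe is at the other.
- thin_pipe: Bystander: the thinner steel pipe offcut, 27 mm diameter, 120 mm long, on like chocks, axis 25.5 mm above the bench. Origin: its centre; x along its axis. Leave alone.
- wrench: Bystander: steel wrench lying flat.
- wire_brush: Bystander: brush lying flat, handle towards its -x.
- elbow: Bystander: dark pipe elbow, two stubs 45 mm long at right angles, about 40 mm high.
- tape_measure: Bystander: black tape measure 70 x 36 x 64 mm, standing.
- green_bottle: Bystander: green bottle, 66 mm diameter, 200 mm tall.
- grease_can: Bystander: grey can, 80 mm diameter, 100 mm tall.
- nut_jar: Bystander: glass jar, 60 mm diameter, 75 mm tall.

How it is judged:
By the outcome, as a careful person would: the job done as asked, in the order asked, and still so for the second after the job is handed in, while the arm keeps its last pose, push and grip.
It also fails if it takes over 61 s, if anything falls off the work surface, if the arm or the gripper's body presses on something with over 40 N, if the wrist force passes 120 N, or if a joint passes its speed limit or range.

ROBOT

A 6-joint arm with a two-finger parallel gripper is mounted at the origin on the work surface. World frame = base frame: x ahead of the robot, y to its left, z up, the work surface at z = 0. Lengths are in m, angles in rad, forces in N, time in s.
With the tool pointing down it reaches from about 0.225 to 0.875 m from the base axis. Payload 3.4 kg.
Tool frame: the origin (TCP) lies at the very end of the fingers, on their centre line; the grasp point (between the pads) lies 19 mm behind it; z points along the fingers, y is the line along which they close (so a half turn about z gives the same grasp; the last joint's range is limited). The gripper opens to 85 mm and grips with 20 to 120 N. Pads are 22 mm wide; open, the fingers measure 114 mm over their backs; the gripper's body (76 mm by 85 mm) begins 54 mm behind the grasp point. The pads swing forward as they close: fully open they stand 13 mm farther back than shut.
Start: joints at [-1.385, 0.276, 1.505, -0, 1.361, -0.121], TCP at [0.174, -0.548, 0.231] pointing down, gripper open.
Joint ranges: [-2.89, 2.89], [-0.75, 2.08], [0.22, 2.7], [-1.18, 4.32], [0.11, 2.71], [-2.7, 2.7]. Speed limits (rad/s): [2.57, 2.57, 3.14, 3.14, 3.14, 3.14].

INTERFACE

Orientations are given as a unit quaternion [w, x, y, z].
In Python, from rig import get_state, optics, sign_off gives the robot as it stands.
- The arm moves only by the tool send_rows, never from a script. Its argument "increments" is a list of rows, each an object with "gripper": the gripper's target within -1 to 1 (shut at 1, half-way at 0, fully open at -1); "linear": the shift along the world's x, y, z in m, a list of three; "delta_rot": the turn, a rotation vector about the world's x, y, z in rad, a list of three. In form: [{"gripper": gripper, "linear": [dx, dy, dz], "delta_rot": [rx, ry, rz]}, ...]. A call has 1 to 8 rows; each row is the pose to reach, as a shift and turn from the pose commanded when the call began; what a row does not reach only later rows make up. A row lasts 1/10 s, in which the tool goes at most 50 mm and 8.59 degrees, less where a joint would pass 70% of its speed; a pose out of reach is approached as far as the arm can. A call with a gripper value outside its range is refused whole. The fingers move at their own pace and stop on an object; "newtons" is the grip in N (left out, the last holds). Time passes only in rows, so rows that repeat a pose let the fingers close. It gives the time, the measured TCP pose, the force, the opening and the grip force at its end, in the units of the state.
- get_state(): the state, without advancing time (a new reading comes with each control period).
- optics.get_image(name): name is "side" or "top"; returns a dict with "pixels" (384x512x3 uint8, blue, green, red), "K" (3x3 intrinsics, pixels), "rvec" (rotation vector, rad) and "tvec" (3), from world to camera coordinates, as OpenCV has them. Camera axes: x right, y down, z forward; pixel columns grow to the right and rows downward; lengths in m; the calibration is good to about 2 mm. A picture is of the moment at which its call begins. There is no depth.
- sign_off(): hands the job in; it is judged then, once.
The state is a dict: "clock": time; "qpos": joint angles; "qd": joint speeds; "effort": joint torques, N m; "position": TCP position; "ee_rot": TCP orientation; "contact_force": force on the tool from outside, world axes, zero at the start; "moment": the same for the moment, N m; "width": finger opening in m; "gripper_force": force on a finger pad.
Only numpy, scipy, OpenCV 4.12 (cv2) and the standard library are available. Lean on these libraries where they do the work, as an engineer would, in place of code of your own. Each camera call takes 0.05 s, during which the arm holds its last target. There are 200 camera calls.

## Working session

There is one attempt and no reset: what is moved stays moved. The work goes in short steps, Python scripts to look and compute and a tool call to move; the robot and the scene stay as the last step left them, time stands still between calls to the robot, and variables do not carry over. Pictures are saved under pics/ and viewed, at most 10 in all, crops included, and the job is handed in when it is done.

Besides the shell and the picture viewer there is one more tool, called in YAML: its name, and indented under it one key for each argument. send_rows: Moves the arm, as the interface text tells. Its arguments: {"type":"object","properties":{"increments":{"type":"array"},"newtons":{"type":"number"}},"required":["increments"]}

```bash
mkdir -p pics; ls; python3 - <<'E'
from rig import get_state, optics
import cv2,pickle
for n in("side","top"):
    d=optics.get_image(n);pickle.dump(d,open(f"pics/{n}0.pkl","wb"))
    cv2.imwrite(f"pics/{n}0.png",cv2.resize(d["pixels"],(800,600),interpolation=cv2.INTER_CUBIC))
    R=cv2.Rodrigues(d["rvec"])[0];print(n,d["K"].tolist(),(-R.T@d["tvec"].ravel()).round(3),R.round(2).tolist())
s=get_state();print(s)
E
```

```text
pics
side [[378.7093588816898, 0.0, 249.55109695598588], [0.0, 378.7093588816898, 192.68152377744974], [0.0, 0.0, 1.0]] [0.522 0.79  0.627] [[-1.0, -0.0, -0.02], [0.01, 0.53, -0.85], [0.01, -0.85, -0.53]]
top [[402.39331484259134, 0.0, 248.5325931918353], [0.0, 402.39331484259134, 195.14144689055772], [0.0, 0.0, 1.0]] [ 0.48  -0.086  1.112] [[-0.02, -1.0, -0.02], [-1.0, 0.02, -0.08], [0.08, 0.02, -1.0]]
{'clock': 0.1, 'qpos': array([-1.38500330e+00,  2.76513813e-01,  1.50600375e+00,  1.37557893e-05,
        1.36068161e+00, -1.20974041e-01]), 'qd': array([ 0.0012946 , -0.00124379, -0.00372512,  0.00159256, -0.0008252 ,
       -0.00105256]), 'effort': array([ 1.57382718e-03, -4.17700124e+01, -2.46404511e+01, -1.43000057e-04,
        5.73706959e-03, -1.13334903e-05]), 'position': array([ 0.17356507, -0.54769302,  0.23053754]), 'ee_rot': array([-8.03055860e-04,  9.88259691e-01,  1.52781339e-01, -1.93067416e-05]), 'contact_force': array([ 0.1801338 , -0.33533046,  0.70445686]), 'moment': array([-0.01420978, -0.01712383,  0.01743478]), 'gripper_force': 0.0, 'width': 0.08515782164041727}
```

View pics/top0.png

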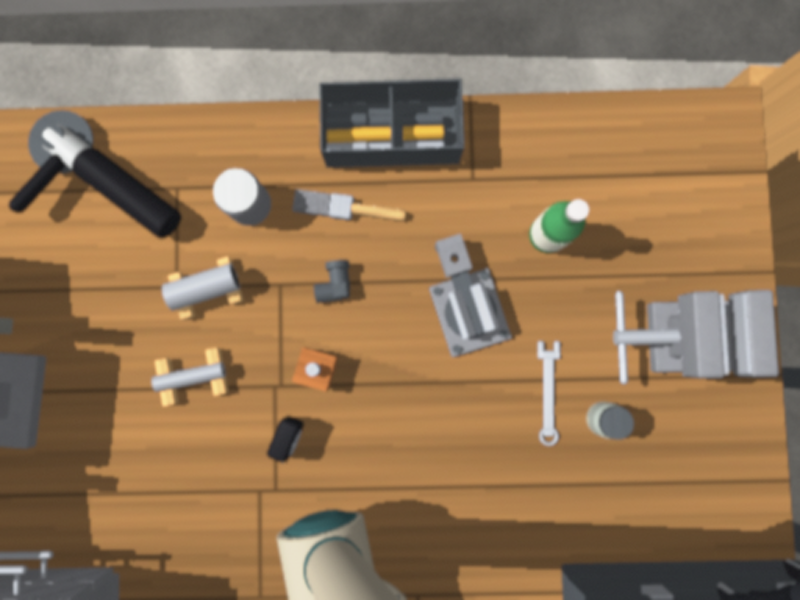

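View pics/side0.png

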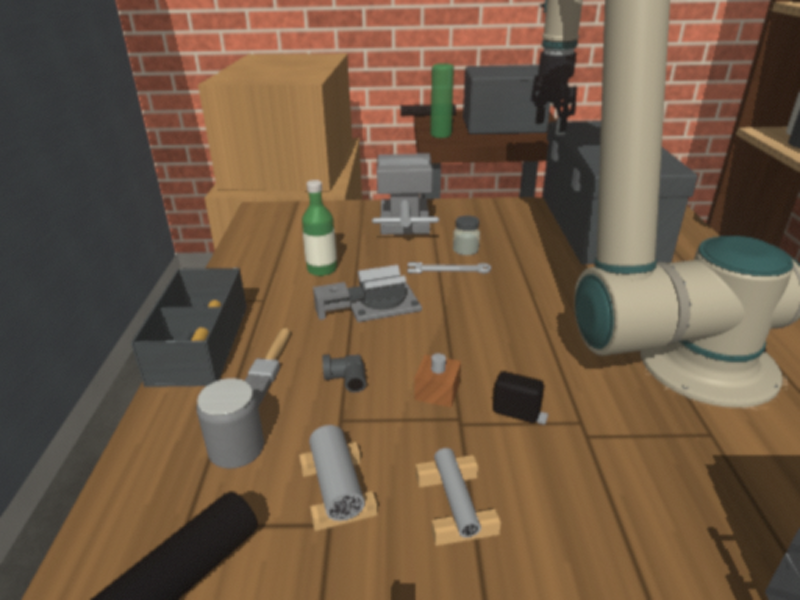

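Top view (800 px scale): thick pipe at about (200,287), pin in its stand at (313,370), fork hole at (454,257), V at (475,308). The side view agrees. Next I'll view an enlarged mosaic.

```bash
cat > h.py <<'E'
import cv2,numpy as np,pickle
def unproj(d,uv,z):
    R=cv2.Rodrigues(d["rvec"])[0];c=-R.T@d["tvec"].ravel()
    v=R.T@np.linalg.inv(d["K"])@np.array([*uv,1.]);return c+v*(z-c[2])/v[2]
def proj(d,P): return cv2.projectPoints(np.float64(P).reshape(-1,3),d["rvec"],d["tvec"],d["K"],None)[0].reshape(-1,2)
def crop(d,x,y,w=80,h=60,s=5): return cv2.resize(d["pixels"][y:y+h,x:x+w],None,fx=s,fy=s,interpolation=cv2.INTER_CUBIC)
E
python3 - <<'E'
from h import *
d=pickle.load(open("pics/top0.pkl","rb"))
m=np.vstack([np.hstack([crop(d,88,154),crop(d,170,205)]),np.hstack([crop(d,262,140),crop(d,262,172)])])
cv2.imwrite("pics/m0.png",m)
E
```

```text
(no output)
```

View pics/m0.png

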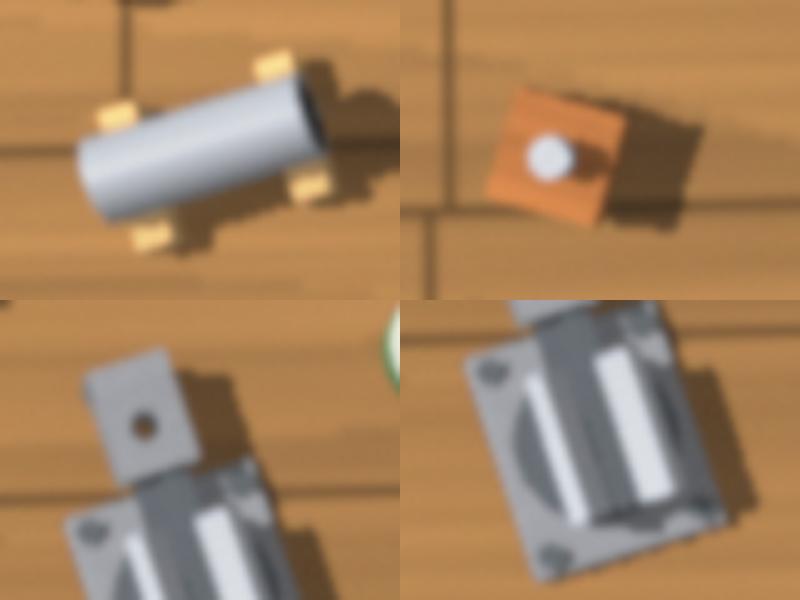

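Mosaic (5x): the fork hole is at local (144,127). The pin head centre is at (150,158), with the stand corners clear. The pipe silhouette runs from (78,148)/(108,222) to (295,78)/(327,150). The foot corners are visible too.

```bash
python3 - <<'E'
from h import *
from scipy.optimize import minimize
d=pickle.load(open("pics/top0.pkl","rb"))
f=lambda o,p:((p[0]+.5)/5-.5+o[0],(p[1]+.5)/5-.5+o[1])
U=lambda o,p,z:unproj(d,f(o,p),z)[:2]
hole=U((262,140),(144,127),.048)
C=[U((262,172),p,.012) for p in[(65,57),(140,282),(327,220),(255,2)]]
foot=np.mean(C,0);print("hole",hole,"foot",foot,"sides",[np.linalg.norm(C[i]-C[i-1]).round(4) for i in range(4)])
v=hole-foot;print("dist",np.linalg.norm(v),"ang",np.degrees(np.arctan2(v[1],v[0])))
for a,b in((1,0),(2,3)):
    w=C[b]-C[a];print("footang",np.degrees(np.arctan2(w[1],w[0])))
w=C[1]-C[2];print("footang y",np.degrees(np.arctan2(w[1],w[0]))-90); w=C[0]-C[3];print(np.degrees(np.arctan2(w[1],w[0]))-90)
print("pin",U((170,205),(150,158),.068))
S=[U((170,205),p,.046) for p in[(122,87),(227,117),(197,227),(87,195)]];print("stand",np.mean(S,0),[np.linalg.norm(S[i]-S[i-1]).round(4) for i in range(4)])
w=S[1]-S[0];print("standang",np.degrees(np.arctan2(w[1],w[0])))
poly=np.float32([f((88,154),p) for p in[(78,148),(88,190),(108,222),(322,157),(327,145),(322,115),(305,82),(295,76)]])
m=np.zeros((384,512),np.uint8)
def mask(p):
    m=np.zeros((700,900),np.uint8);cv2.fillConvexPoly(m,np.int32((cv2.convexHull(np.float32(p))-[88,154])*10),1);return m
T=mask(poly)
t=np.linspace(0,2*np.pi,40)
def hull(q):
    x,y,a=q[0]/100,q[1]/100,q[2]
    u=np.array([np.cos(a),np.sin(a),0]);n=np.array([-np.sin(a),np.cos(a),0])
    return proj(d,np.vstack([np.array([x,y,.036])+s*.06*u+.024*(np.cos(t)[:,None]*n+np.sin(t)[:,None]*[0,0,1]) for s in(1,-1)]))
def cost(q):
    M=mask(hull(q));return -(M&T).sum()/(M|T).sum()
c0=U((88,154),(205,150),.036)
r=minimize(cost,[c0[0]*100,c0[1]*100,np.radians(-70)],method="Nelder-Mead",options=dict(initial_simplex=None,xatol=.01))
# several starts
best=min((minimize(cost,[c0[0]*100,c0[1]*100,a],method="Nelder-Mead") for a in np.radians([-80,-70,-60,-110])),key=lambda r:r.fun)
print("pipe",best.x[:2]/100,np.degrees(best.x[2]),best.fun)
E
```

```text
hole [ 0.64052111 -0.18274565] foot [ 0.55000859 -0.21172104] sides [np.float64(0.1087), np.float64(0.1295), np.float64(0.1073), np.float64(0.1254)]
dist 0.09503730901565641 ang 17.751208756324324
footang 16.725755286995163
footang 16.12460454061778
footang y 16.941609349923198
14.784746414039176
pin [0.45787356 0.05928811]
stand [0.45815602 0.05799532] [np.float64(0.0596), np.float64(0.058), np.float64(0.0598), np.float64(0.0606)]
standang -107.17164589553713
pipe [0.65324549 0.27519266] -74.66666666666666 0.0<stdin>:27: RuntimeWarning: overflow encountered in scalar negative
```

```bash
python3 - <<'E'
from h import *
from scipy.optimize import minimize
d=pickle.load(open("pics/top0.pkl","rb"))
f=lambda o,p:((p[0]+.5)/5-.5+o[0],(p[1]+.5)/5-.5+o[1])
poly=np.float32([f((88,154),p) for p in[(78,148),(88,190),(108,222),(322,157),(327,145),(322,115),(305,82),(295,76)]])
def mask(p):
    m=np.zeros((700,900),np.uint8);cv2.fillConvexPoly(m,np.int32((cv2.convexHull(np.float32(p))-[88,154])*10),1);return m
T=mask(poly);t=np.linspace(0,2*np.pi,40)
def hull(q,d=d):
    x,y,a=q[0],q[1],q[2]
    u=np.array([np.cos(a),np.sin(a),0]);n=np.array([-np.sin(a),np.cos(a),0])
    return proj(d,np.vstack([np.array([x,y,.036])+s*.06*u+.024*(np.cos(t)[:,None]*n+np.sin(t)[:,None]*[0,0,1]) for s in(1,-1)]))
def cost(q):
    M=mask(hull(q));return -float((M&T).sum())/float((M|T).sum())
r=minimize(cost,[.653,.275,np.radians(-72)],method="Nelder-Mead",options=dict(initial_simplex=[[.653,.275,-1.26],[.66,.275,-1.26],[.653,.282,-1.26],[.653,.275,-1.36]]))
print("pipe",r.x[:2],np.degrees(r.x[2]),r.fun)
s=pickle.load(open("pics/side0.pkl","rb"));im=s["pixels"].copy()
cv2.polylines(im,[np.int32(cv2.convexHull(np.float32(hull(r.x,s))))],True,(0,0,255))
for P in([.458,.0587,.068],[.6405,-.1827,.048]): cv2.circle(im,tuple(np.int32(proj(s,[P])[0].round())),2,(0,0,255),-1)
cv2.imwrite("pics/s1.png",cv2.resize(im[160:360,150:350],None,fx=3,fy=3))
E
```

```text
pipe [0.653 0.275] -72.19268218648372 -0.0
```

View pics/s1.png

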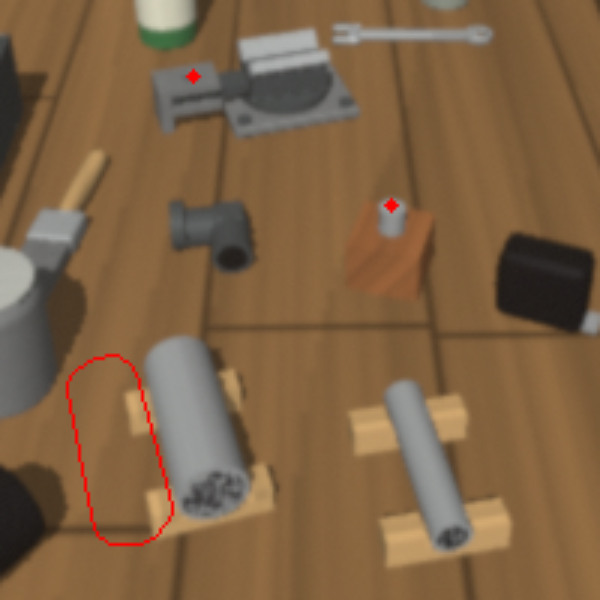

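The side view confirms the pin and hole marks. The pipe fit had a bad start, since its outline doesn't overlap the pipe, so I'll redo it.

```bash
python3 - <<'E'
from h import *
from scipy.optimize import least_squares
d=pickle.load(open("pics/top0.pkl","rb"));s=pickle.load(open("pics/side0.pkl","rb"))
f=lambda p:((p[0]+.5)/5-.5+88,(p[1]+.5)/5-.5+154)
pts=np.float32([f(p) for p in[(78,148),(88,190),(108,222),(322,157),(327,145),(322,115),(305,82),(295,76),(180,114),(210,190)]])
sp=np.float32([((x+.5)/3-.5+150,(y+.5)/3-.5+160) for x,y in[(147,358),(172,338),(208,352),(248,485),(210,516),(180,497),(163,430),(228,420)]])
t=np.linspace(0,2*np.pi,60)
def hull(q,d):
    a=q[2];u=np.array([np.cos(a),np.sin(a),0]);n=np.array([-np.sin(a),np.cos(a),0])
    return cv2.convexHull(np.float32(proj(d,np.vstack([np.array([q[0],q[1],.036])+k*.06*u+.024*(np.cos(t)[:,None]*n+np.sin(t)[:,None]*[0,0,1]) for k in(1,-1)]))))
R=lambda H,P:[cv2.pointPolygonTest(H,tuple(map(float,p)),True) for p in P]
c0=unproj(d,f((203,150)),.036);print(c0)
for n,g in(("top",lambda q:R(hull(q,d),pts)),("both",lambda q:R(hull(q,d),pts)+R(hull(q,s),sp))):
    r=least_squares(g,[c0[0],c0[1],np.radians(-72)],diff_step=1e-3);print(n,r.x[:2],np.degrees(r.x[2]),np.round(r.fun,1))
E
```

```text
[0.60302317 0.25511039 0.036     ]
top [0.60376112 0.25388053] -74.13518157207608 [-0.2  0.3  0.1  0.4  0.2 -0.2  0.2  0.4  0.9  0.7]
both [0.60387217 0.2537122 ] -73.45309366521238 [-0.3  0.2  0.1  0.1  0.2 -0.1  0.3  0.7  0.9  0.7  0.4  0.5  0.7  1.1
  0.4  1.2  1.   1.3]
```

Pipe centre is (0.604, 0.254) with its axis at -74°. The pin is at (0.458, 0.059), the hole at (0.6405, -0.1827), and the rest yaw is about 17°. The tool's current closing direction (-72°) already lies across the rest, so I keep it for the pin.

send_rows:
  increments:
    - {"gripper": 0,"linear": [0.284,0.607,-0.09],"delta_rot": [0,0,0]}
    - {"gripper": 0,"linear": [0.284,0.607,-0.09],"delta_rot": [0,0,0]}
    - {"gripper": 0,"linear": [0.284,0.607,-0.09],"delta_rot": [0,0,0]}
    - {"gripper": 0,"linear": [0.284,0.607,-0.09],"delta_rot": [0,0,0]}
    - {"gripper": 0,"linear": [0.284,0.607,-0.09],"delta_rot": [0,0,0]}
    - {"gripper": 0,"linear": [0.284,0.607,-0.09],"delta_rot": [0,0,0]}
    - {"gripper": 0,"linear": [0.284,0.607,-0.09],"delta_rot": [0,0,0]}
    - {"gripper": 0,"linear": [0.284,0.607,-0.09],"delta_rot": [0,0,0]}

```text
clock: 0.9
position: [0.3419, -0.1872, 0.1778]
ee_rot: [0.0, 0.988, 0.152, 0.0]
contact_force: [1.0, 0.2, 0.3]
width: 0.0427
gripper_force: 0.0
```

send_rows:
  increments:
    - {"gripper": 0,"linear": [0.1165,0.247,-0.06],"delta_rot": [0,0,0]}
    - {"gripper": 0,"linear": [0.1165,0.247,-0.06],"delta_rot": [0,0,0]}
    - {"gripper": 0,"linear": [0.1165,0.247,-0.06],"delta_rot": [0,0,0]}
    - {"gripper": 0,"linear": [0.1165,0.247,-0.06],"delta_rot": [0,0,0]}
    - {"gripper": 0,"linear": [0.1165,0.247,-0.06],"delta_rot": [0,0,0]}
    - {"gripper": 0,"linear": [0.1165,0.247,-0.06],"delta_rot": [0,0,0]}
    - {"gripper": 0,"linear": [0.1165,0.247,-0.06],"delta_rot": [0,0,0]}
    - {"gripper": 0,"linear": [0.1165,0.247,-0.06],"delta_rot": [0,0,0]}

```text
clock: 1.7
position: [0.4576, 0.0582, 0.1176]
ee_rot: [0.0, 0.988, 0.154, -0.001]
contact_force: [0.2, 0.8, 0.3]
width: 0.0425
gripper_force: 0.0
```

```bash
python3 - <<'E'
from rig import get_state, optics
from h import *
s=get_state();print(s["position"].round(4))
d=optics.get_image("side");pickle.dump(d,open("pics/side1.pkl","wb"))
p=proj(d,[[.458,.059,.068],[*s["position"]]]);print(p)
cv2.imwrite("pics/s2.png",crop(d,220,160,110,100,6))
E
```

```text
[0.4576 0.0582 0.1176]
[[280.45371182 228.1493704 ]
 [281.13426549 211.11354248]]
```

View pics/s2.png

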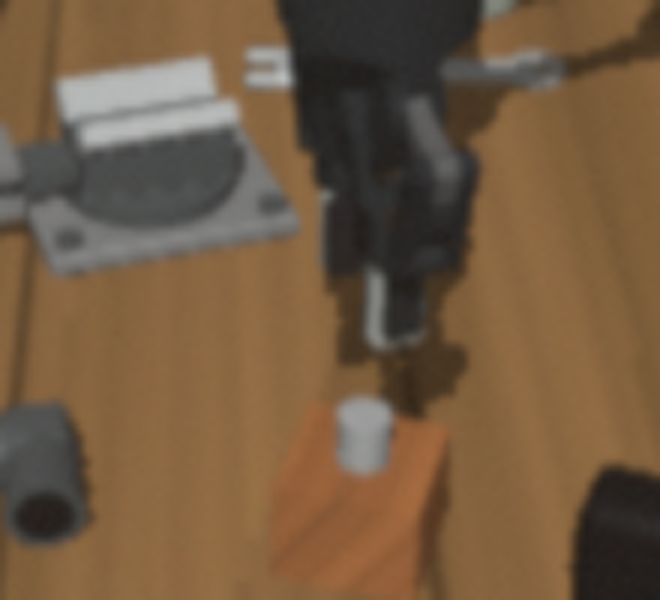

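The pin head centre is at native pixel (280.3, 227.4), against a prediction of (280.5, 228.1), so they agree. Descend and grip.

send_rows:
  increments:
    - {"gripper": 0,"linear": [0,0,-0.035],"delta_rot": [0,0,0]}
    - {"gripper": 0,"linear": [0,0,-0.055],"delta_rot": [0,0,0]}
    - {"gripper": 0,"linear": [0,0,-0.067],"delta_rot": [0,0,0]}
    - {"gripper": 0,"linear": [0,0,-0.067],"delta_rot": [0,0,0]}
    - {"gripper": 0.5,"linear": [0,0,-0.067],"delta_rot": [0,0,0]}
    - {"gripper": 1,"linear": [0,0,-0.067],"delta_rot": [0,0,0]}
    - {"gripper": 1,"linear": [0,0,-0.067],"delta_rot": [0,0,0]}
    - {"gripper": 1,"linear": [0,0,-0.067],"delta_rot": [0,0,0]}
  newtons: 60

```text
clock: 2.55
position: [0.458, 0.0587, 0.0524]
ee_rot: [-0.001, 0.988, 0.152, 0.0]
contact_force: [-2.7, 4.5, 4.4]
width: 0.0197
gripper_force: 58.6
```

send_rows:
  increments:
    - {"gripper": 1,"linear": [0,0,0],"delta_rot": [0,0,0]}
    - {"gripper": 1,"linear": [0,0,0],"delta_rot": [0,0,0]}
    - {"gripper": 1,"linear": [0,0,0],"delta_rot": [0,0,0]}
    - {"gripper": 1,"linear": [0,0,0],"delta_rot": [0,0,0]}

```text
clock: 2.95
position: [0.458, 0.0587, 0.0524]
ee_rot: [-0.001, 0.988, 0.152, 0.0]
contact_force: [-2.8, 4.7, 3.5]
width: 0.0194
gripper_force: 58.6
```

send_rows:
  increments:
    - {"gripper": 1,"linear": [0,0,0.02],"delta_rot": [0,0,0]}
    - {"gripper": 1,"linear": [0,0,0.05],"delta_rot": [0,0,0]}
    - {"gripper": 1,"linear": [0,0,0.09],"delta_rot": [0,0,0]}
    - {"gripper": 1,"linear": [0,0,0.09],"delta_rot": [0,0,0]}
    - {"gripper": 1,"linear": [0.03,-0.04,0.09],"delta_rot": [0,0,0]}
    - {"gripper": 1,"linear": [0.055,-0.073,0.09],"delta_rot": [0,0,0]}
    - {"gripper": 1,"linear": [0.08,-0.106,0.09],"delta_rot": [0,0,0]}
    - {"gripper": 1,"linear": [0.105,-0.14,0.09],"delta_rot": [0,0,0]}

```text
clock: 3.75
position: [0.5639, -0.0838, 0.1414]
ee_rot: [0.0, 0.988, 0.153, 0.0]
contact_force: [0.0, 0.3, -0.3]
width: 0.0194
gripper_force: 59.1
```

send_rows:
  increments:
    - {"gripper": 1,"linear": [0.025,-0.033,0],"delta_rot": [0,0,0]}
    - {"gripper": 1,"linear": [0.05,-0.066,-0.01],"delta_rot": [0,0,0]}
    - {"gripper": 1,"linear": [0.0775,-0.101,-0.025],"delta_rot": [0,0,0]}
    - {"gripper": 1,"linear": [0.0775,-0.101,-0.035],"delta_rot": [0,0,0]}
    - {"gripper": 1,"linear": [0.0775,-0.101,-0.035],"delta_rot": [0,0,0]}
    - {"gripper": 1,"linear": [0.0775,-0.101,-0.035],"delta_rot": [0,0,0]}

```text
clock: 4.35
position: [0.6396, -0.1825, 0.1058]
ee_rot: [-0.001, 0.988, 0.153, -0.001]
contact_force: [-0.4, 0.4, -0.4]
width: 0.0196
gripper_force: 59.2
```

```bash
python3 - <<'E'
from rig import get_state, optics
from h import *
s=get_state();print(s["position"].round(4),s["width"],s["contact_force"].round(1))
p=s["position"];a=[]
for n,(x,y) in(("side",(185,135)),("top",(260,130))):
    d=optics.get_image(n);pickle.dump(d,open(f"pics/{n}2.pkl","wb"))
    # expected: hole, pin tip, pin neck
    q=proj(d,[[.6405,-.1827,.048],[p[0],p[1],p[2]-.046],[p[0],p[1],p[2]-.006]]);print(n,q.round(1).tolist(),((q-[x,y]+.5)*7-.5).round(0).tolist())
    a.append(crop(d,x,y,57,80,7))
cv2.imwrite("pics/c2.png",np.hstack(a))
E
```

```text
[ 0.6396 -0.1825  0.1058] 0.0196373548902019 [-0.4  0.4 -0.4]
side [[213.7, 185.0], [213.8, 181.7], [212.8, 169.8]] [[204.0, 353.0], [204.0, 330.0], [198.0, 247.0]]
top [[290.4, 165.0], [290.7, 164.7], [292.1, 162.3]] [[216.0, 248.0], [218.0, 246.0], [227.0, 229.0]]
```

View pics/c2.png

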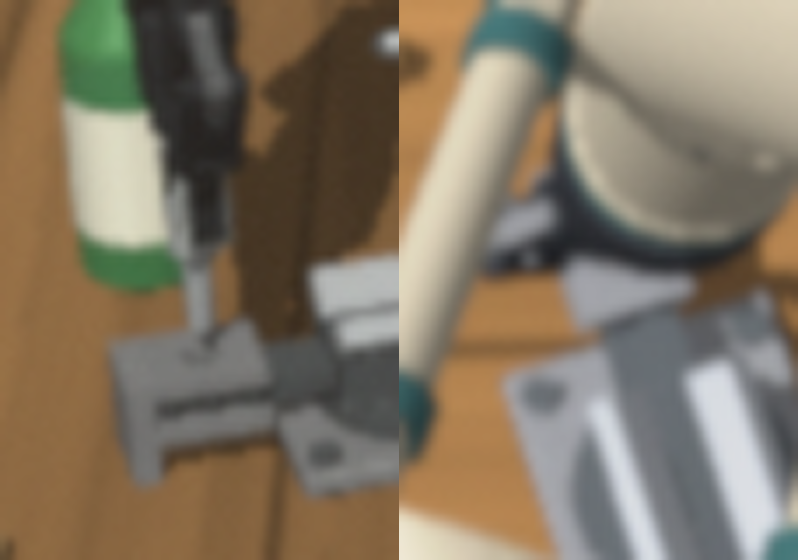

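The side crop (left) shows the pin vertical, its tip at (203,336) and the hole mouth at (201,353), which agrees with the prediction to about 0.5 mm. The top view is blocked by the arm. Lower gently.

send_rows:
  increments:
    - {"gripper": 1,"linear": [0.0008,-0.0002,-0.006],"delta_rot": [0,0,0]}
    - {"gripper": 1,"linear": [0.0008,-0.0002,-0.012],"delta_rot": [0,0,0]}
    - {"gripper": 1,"linear": [0.0008,-0.0002,-0.016],"delta_rot": [0,0,0]}
    - {"gripper": 1,"linear": [0.0008,-0.0002,-0.018],"delta_rot": [0,0,0]}
    - {"gripper": 1,"linear": [0.0008,-0.0002,-0.018],"delta_rot": [0,0,0]}

```text
clock: 4.95
position: [0.6411, -0.1831, 0.0875]
ee_rot: [-0.0, 0.988, 0.153, -0.0]
contact_force: [0.4, 0.0, 0.4]
width: 0.0195
gripper_force: 59.2
```

send_rows:
  increments:
    - {"gripper": 1,"linear": [0,0,-0.005],"delta_rot": [0,0,0]}
    - {"gripper": 1,"linear": [0,0,-0.01],"delta_rot": [0,0,0]}
    - {"gripper": 1,"linear": [0,0,-0.014],"delta_rot": [0,0,0]}
    - {"gripper": 1,"linear": [0,0,-0.016],"delta_rot": [0,0,0]}
    - {"gripper": 1,"linear": [0,0,-0.016],"delta_rot": [0,0,0]}

```text
clock: 5.45
position: [0.6412, -0.1832, 0.0715]
ee_rot: [-0.0, 0.988, 0.153, -0.0]
contact_force: [-0.7, -0.6, -0.6]
width: 0.0197
gripper_force: 59.2
```

send_rows:
  increments:
    - {"gripper": 1,"linear": [0,0,-0.005],"delta_rot": [0,0,0]}
    - {"gripper": 1,"linear": [0,0,-0.01],"delta_rot": [0,0,0]}
    - {"gripper": 1,"linear": [0,0,-0.013],"delta_rot": [0,0,0]}
    - {"gripper": 1,"linear": [0,0,-0.016],"delta_rot": [0,0,0]}
    - {"gripper": 1,"linear": [0,0,-0.017],"delta_rot": [0,0,0]}
    - {"gripper": 1,"linear": [0,0,-0.018],"delta_rot": [0,0,0]}
    - {"gripper": 1,"linear": [0,0,-0.018],"delta_rot": [0,0,0]}

```text
clock: 6.15
position: [0.6413, -0.1833, 0.0545]
ee_rot: [0.0, 0.988, 0.153, -0.0]
contact_force: [-1.7, 0.3, 1.9]
width: 0.0193
gripper_force: 59.5
```

send_rows:
  increments:
    - {"gripper": 1,"linear": [0,0,-0.001],"delta_rot": [0,0,0]}
    - {"gripper": 1,"linear": [0,0,-0.002],"delta_rot": [0,0,0]}
    - {"gripper": 1,"linear": [0,0,-0.003],"delta_rot": [0,0,0]}
    - {"gripper": 1,"linear": [0,0,-0.003],"delta_rot": [0,0,0]}

```text
clock: 6.55
position: [0.6414, -0.1832, 0.0543]
ee_rot: [0.0, 0.988, 0.153, 0.001]
contact_force: [-5.8, 2.9, 15.0]
width: 0.0192
gripper_force: 60.8
```

Solid stop at the expected height, so the head is home. Unload, release and rise.

send_rows:
  increments:
    - {"gripper": 1,"linear": [0,0,0.002],"delta_rot": [0,0,0]}
    - {"gripper": 0,"linear": [0,0,0.002],"delta_rot": [0,0,0]}
    - {"gripper": 0,"linear": [0,0,0.002],"delta_rot": [0,0,0]}
    - {"gripper": 0,"linear": [0,0,0.002],"delta_rot": [0,0,0]}
    - {"gripper": 0,"linear": [0,0,0.01],"delta_rot": [0,0,0]}
    - {"gripper": 0,"linear": [0,0,0.04],"delta_rot": [0,0,0]}
    - {"gripper": 0,"linear": [0,0,0.08],"delta_rot": [0,0,0]}
    - {"gripper": 0,"linear": [0,0,0.12],"delta_rot": [0,0,0]}

```text
clock: 7.35
position: [0.6412, -0.1832, 0.1721]
ee_rot: [-0.0, 0.988, 0.153, -0.0]
contact_force: [0.9, 0.8, 0.1]
width: 0.0428
gripper_force: 0.0
```

send_rows:
  increments:
    - {"gripper": -0.8,"linear": [-0.037,0.437,0.0],"delta_rot": [0,0,0.15]}
    - {"gripper": -0.8,"linear": [-0.037,0.437,0.0],"delta_rot": [0,0,0.3]}
    - {"gripper": -0.8,"linear": [-0.037,0.437,0.0],"delta_rot": [0,0,0.45]}
    - {"gripper": -0.8,"linear": [-0.037,0.437,0.0],"delta_rot": [0,0,0.6]}
    - {"gripper": -0.8,"linear": [-0.037,0.437,0.0],"delta_rot": [0,0,0.75]}
    - {"gripper": -0.8,"linear": [-0.037,0.437,0.0],"delta_rot": [0,0,0.9]}
    - {"gripper": -0.8,"linear": [-0.037,0.437,0.0],"delta_rot": [0,0,1.05]}
    - {"gripper": -0.8,"linear": [-0.037,0.437,0.0],"delta_rot": [0,0,1.2]}

```text
clock: 8.15
position: [0.6075, 0.2173, 0.1716]
ee_rot: [0.0, 0.727, 0.686, 0.0]
contact_force: [0.4, -0.3, -0.4]
width: 0.077
gripper_force: 0.0
```

```bash
python3 - <<'E'
from rig import get_state
from scipy.spatial.transform import Rotation as R
s=get_state();w=s["ee_rot"];M=R.from_quat([*w[1:],w[0]]).as_matrix();import numpy as np
print(s["position"].round(4),np.degrees(np.arctan2(M[1,1],M[0,1])),s["width"])
E
```

```text
[0.6075 0.2173 0.1716] -3.3133938487086305 0.07697196344598835
```

send_rows:
  increments:
    - {"gripper": -0.8,"linear": [-0.003,0.0385,0.0],"delta_rot": [0,0,0.145]}
    - {"gripper": -0.8,"linear": [-0.003,0.0385,-0.03],"delta_rot": [0,0,0.29]}
    - {"gripper": -0.8,"linear": [-0.003,0.0385,-0.07],"delta_rot": [0,0,0.345]}
    - {"gripper": -0.8,"linear": [-0.003,0.0385,-0.08],"delta_rot": [0,0,0.345]}
    - {"gripper": -0.8,"linear": [-0.003,0.0385,-0.08],"delta_rot": [0,0,0.345]}

```text
clock: 8.65
position: [0.6035, 0.2533, 0.0895]
ee_rot: [-0.001, 0.602, 0.799, -0.002]
contact_force: [-0.3, 0.3, -0.1]
width: 0.0771
gripper_force: 0.0
```

```bash
python3 - <<'E'
from rig import get_state,optics
from h import *
from scipy.spatial.transform import Rotation as R
s=get_state();w=s["ee_rot"];M=R.from_quat([*w[1:],w[0]]).as_matrix();p=s["position"]
print(p.round(4),np.degrees(np.arctan2(M[1,1],M[0,1])),s["width"])
d=optics.get_image("side");t=optics.get_image("top")
c1=d["pixels"][230:340,175:275];pt=proj(d,[p,[.604,.254,.06],p+M[:,1]*.038,p-M[:,1]*.038]);print(((pt-[175,230])*4).round())
a=cv2.resize(c1,None,fx=4,fy=4,interpolation=2)
b=crop(t,262,130,80,110,4)
print(((proj(t,[[.6405,-.1827,.07],[.6405,-.1827,.048]])-[262,130])*4).round())
cv2.imwrite("pics/c3.png",np.hstack([a,b]))
E
```

```text
[0.6035 0.2533 0.0895] 16.024875284217448 0.07705023213609676
[[152. 204.]
 [155. 248.]
 [ 75. 221.]
 [228. 187.]]
[[116. 135.]
 [114. 140.]]
```

View pics/c3.png

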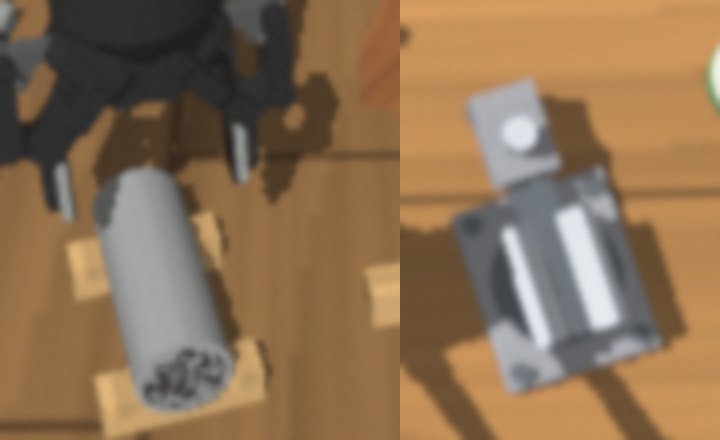

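Right crop: the pin head sits on the fork at (519,132), as predicted. Left crop: the fingers straddle the pipe, at (62,215) and (240,180), with the pipe midline at about 152. I grip high on the pipe (TCP 0.030) so the tips stay above the V's edges later.

send_rows:
  increments:
    - {"gripper": -0.8,"linear": [0.0005,0.0005,-0.03],"delta_rot": [0,0,0]}
    - {"gripper": -0.8,"linear": [0.0005,0.0005,-0.05],"delta_rot": [0,0,0]}
    - {"gripper": -0.8,"linear": [0.0005,0.0005,-0.0595],"delta_rot": [0,0,0]}
    - {"gripper": -0.8,"linear": [0.0005,0.0005,-0.0595],"delta_rot": [0,0,0]}
    - {"gripper": -0.4,"linear": [0.0005,0.0005,-0.0595],"delta_rot": [0,0,0]}
    - {"gripper": 0,"linear": [0.0005,0.0005,-0.0595],"delta_rot": [0,0,0]}
    - {"gripper": 1,"linear": [0.0005,0.0005,-0.0595],"delta_rot": [0,0,0]}
    - {"gripper": 1,"linear": [0.0005,0.0005,-0.0595],"delta_rot": [0,0,0]}
  newtons: 100

```text
clock: 9.55
position: [0.6062, 0.2545, 0.0343]
ee_rot: [0.001, 0.601, 0.799, 0.001]
contact_force: [-0.9, -0.9, 7.1]
width: 0.0436
gripper_force: 100.7
```

send_rows:
  increments:
    - {"gripper": 1,"linear": [0,0,0],"delta_rot": [0,0,0]}
    - {"gripper": 1,"linear": [0,0,0],"delta_rot": [0,0,0]}
    - {"gripper": 1,"linear": [0,0,0],"delta_rot": [0,0,0]}

```text
clock: 9.85
position: [0.6062, 0.2545, 0.0343]
ee_rot: [0.001, 0.601, 0.799, 0.001]
contact_force: [-2.0, -0.4, 7.2]
width: 0.0439
gripper_force: 100.7
```

send_rows:
  increments:
    - {"gripper": 1,"linear": [0,0,0.01],"delta_rot": [0,0,0]}
    - {"gripper": 1,"linear": [0,0,0.03],"delta_rot": [0,0,0]}
    - {"gripper": 1,"linear": [0,0,0.05],"delta_rot": [0,0,0]}
    - {"gripper": 1,"linear": [0,0,0.05],"delta_rot": [0,0,0]}
    - {"gripper": 1,"linear": [0,0,0.05],"delta_rot": [0,0,0]}

```text
clock: 10.35
position: [0.6052, 0.2543, 0.0818]
ee_rot: [0.0, 0.601, 0.799, 0.0]
contact_force: [0.2, 0.5, -4.3]
width: 0.044
gripper_force: 102.6
```

```bash
python3 - <<'E'
from rig import get_state,optics
from h import *
from scipy.spatial.transform import Rotation as R
s=get_state();w=s["ee_rot"];M=R.from_quat([*w[1:],w[0]]).as_matrix();p=s["position"]
print(p.round(4),np.degrees(np.arctan2(M[1,1],M[0,1])),s["width"],s["moment"].round(3))
d=optics.get_image("side");pt=proj(d,[p,p+M[:,1]*.024,p-M[:,1]*.024]);print(((pt-[175,220]+.5)*6).round())
u=M[:,0];c=p+[0,0,.002]
t=np.linspace(0,2*np.pi,60)
H=cv2.convexHull(np.float32(proj(d,np.vstack([c+k*.06*u+.024*(np.cos(t)[:,None]*M[:,1]+np.sin(t)[:,None]*[0,0,1]) for k in(1,-1)]))))
im=crop(d,175,220,110,95,6);cv2.polylines(im,[np.int32((H-[175,220]+.5)*6)],True,(0,0,255))
cv2.imwrite("pics/c4.png",im)
E
```

```text
[0.6052 0.2543 0.0818] 16.10148828938347 0.04401310428914117 [0.029 0.065 0.057]
[[227. 388.]
 [155. 404.]
 [299. 372.]]
```

View pics/c4.png

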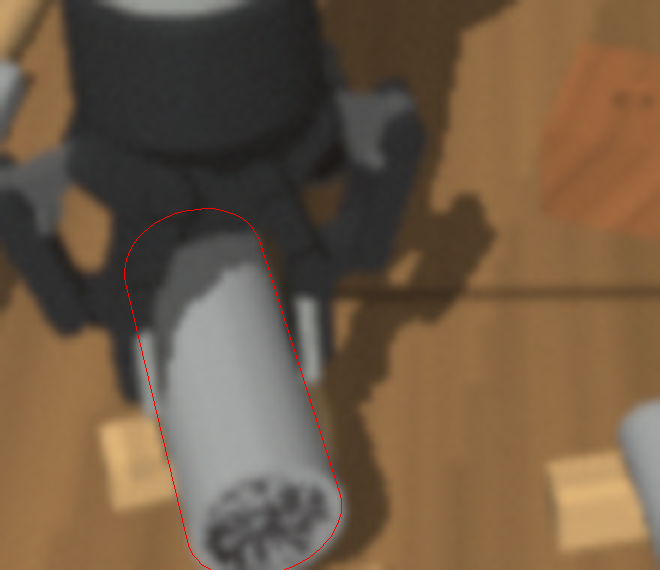

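The pipe is held level and mid-grip, with the pad tips at (150,412) and (310,380), about 3 mm past the TCP. That leaves clearance above the V edges. Carry it over while turning -89°.

send_rows:
  increments:
    - {"gripper": 1,"linear": [0,0,0.045],"delta_rot": [0,0,0]}
    - {"gripper": 1,"linear": [0,0,0.085],"delta_rot": [0,0,0]}
    - {"gripper": 1,"linear": [-0.004,-0.035,0.09],"delta_rot": [0,0,-0.14]}
    - {"gripper": 1,"linear": [-0.009,-0.075,0.09],"delta_rot": [0,0,-0.28]}
    - {"gripper": 1,"linear": [-0.014,-0.12,0.09],"delta_rot": [0,0,-0.42]}
    - {"gripper": 1,"linear": [-0.02,-0.165,0.09],"delta_rot": [0,0,-0.56]}
    - {"gripper": 1,"linear": [-0.025,-0.21,0.09],"delta_rot": [0,0,-0.7]}
    - {"gripper": 1,"linear": [-0.03,-0.255,0.09],"delta_rot": [0,0,-0.84]}

```text
clock: 11.2
position: [0.5738, -0.0022, 0.17]
ee_rot: [-0.001, 0.876, 0.482, -0.001]
contact_force: [0.5, -0.1, -3.5]
width: 0.0436
gripper_force: 104.0
```

send_rows:
  increments:
    - {"gripper": 1,"linear": [-0.005,-0.045,0],"delta_rot": [0,0,-0.14]}
    - {"gripper": 1,"linear": [-0.01,-0.09,0],"delta_rot": [0,0,-0.28]}
    - {"gripper": 1,"linear": [-0.015,-0.135,0],"delta_rot": [0,0,-0.42]}
    - {"gripper": 1,"linear": [-0.02,-0.175,0],"delta_rot": [0,0,-0.56]}
    - {"gripper": 1,"linear": [-0.025,-0.2,0],"delta_rot": [0,0,-0.68]}
    - {"gripper": 1,"linear": [-0.025,-0.21,0],"delta_rot": [0,0,-0.715]}
    - {"gripper": 1,"linear": [-0.025,-0.21,0],"delta_rot": [0,0,-0.715]}
    - {"gripper": 1,"linear": [-0.025,-0.21,0],"delta_rot": [0,0,-0.715]}

```text
clock: 12.0
position: [0.55, -0.2094, 0.1708]
ee_rot: [-0.001, 0.989, 0.149, -0.001]
contact_force: [0.2, -0.4, -3.1]
width: 0.0438
gripper_force: 104.0
```

```bash
cat > st.py <<'E'
from rig import get_state
import numpy as np
from scipy.spatial.transform import Rotation as R
s=get_state();w=s["ee_rot"];M=R.from_quat([*w[1:],w[0]]).as_matrix();a=np.radians(17)
F=s["contact_force"];m=s["moment"];r=lambda v:[round(v[0]*np.cos(a)+v[1]*np.sin(a),3),round(-v[0]*np.sin(a)+v[1]*np.cos(a),3),round(v[2],3)]
print(s["clock"],s["position"].round(4),"psi",np.degrees(np.arctan2(M[1,1],M[0,1])).round(2),"tilt",M[:,2].round(4),"w",s["width"].round(4),"F_rest",r(F),"M_rest",r(m))
E
python3 st.py
```

```text
Traceback (most recent call last):
  File "st.py", line 6, in <module>
    print(s["clock"],s["position"].round(4),"psi",np.degrees(np.arctan2(M[1,1],M[0,1])).round(2),"tilt",M[:,2].round(4),"w",s["width"].round(4),"F_rest",r(F),"M_rest",r(m))
                                                                                                                            ^^^^^^^^^^^^^^^^
AttributeError: 'float' object has no attribute 'round'
```

send_rows:
  increments:
    - {"gripper": 1,"linear": [0,-0.0017,-0.03],"delta_rot": [0,0,0]}
    - {"gripper": 1,"linear": [0,-0.0017,-0.06],"delta_rot": [0,0,0]}
    - {"gripper": 1,"linear": [0,-0.0017,-0.075],"delta_rot": [0,0,0]}
    - {"gripper": 1,"linear": [0,-0.0017,-0.08],"delta_rot": [0,0,0]}
    - {"gripper": 1,"linear": [0,-0.0017,-0.08],"delta_rot": [0,0,0]}

```text
clock: 12.5
position: [0.5502, -0.2109, 0.091]
ee_rot: [-0.001, 0.989, 0.149, -0.001]
contact_force: [-0.3, 0.8, -3.7]
width: 0.0439
gripper_force: 104.1
```

```bash
sed -i 's/s\["width"\].round(4)/round(s["width"],4)/' st.py; python3 st.py; python3 - <<'E'
from rig import get_state,optics
from h import *
a=[]
for n,(x,y) in(("side",(185,145)),("top",(255,130))):
    d=optics.get_image(n);pickle.dump(d,open(f"pics/{n}5.pkl","wb"));a.append(crop(d,x,y,80,110,5))
cv2.imwrite("pics/c5.png",np.hstack(a))
E
```

```text
12.5 [ 0.5502 -0.2109  0.091 ] psi -72.87 tilt [-0.0013  0.0011 -1.    ] w 0.0439 F_rest [np.float64(-0.013), np.float64(0.834), np.float64(-3.675)] M_rest [np.float64(0.056), np.float64(0.052), np.float64(-0.003)]
```

View pics/c5.png

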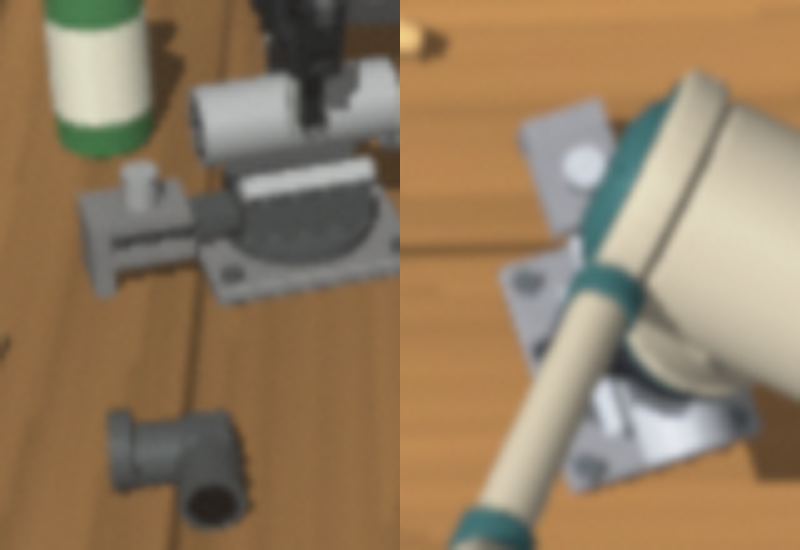

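The pin head is flat on the fork at (140,185). The pipe is parallel to the V, overhanging the fork-side end by about 47 crop px (18 mm; 20 mm is ideal). The bystanders are untouched. Lower gently.

send_rows:
  increments:
    - {"gripper": 1,"linear": [0,0,-0.004],"delta_rot": [0,0,0]}
    - {"gripper": 1,"linear": [0,0,-0.008],"delta_rot": [0,0,0]}
    - {"gripper": 1,"linear": [0,0,-0.011],"delta_rot": [0,0,0]}
    - {"gripper": 1,"linear": [0,0,-0.013],"delta_rot": [0,0,0]}
    - {"gripper": 1,"linear": [0,0,-0.013],"delta_rot": [0,0,0]}

```text
clock: 13.1
position: [0.5501, -0.2123, 0.0786]
ee_rot: [-0.0, 0.989, 0.148, -0.0]
contact_force: [-0.7, 1.0, -2.9]
width: 0.0438
gripper_force: 104.4
```

```bash
python3 st.py
```

```text
13.1 [ 0.5501 -0.2123  0.0786] psi -73.01 tilt [-2.e-04  3.e-04 -1.e+00] w 0.0438 F_rest [np.float64(-0.43), np.float64(1.128), np.float64(-2.863)] M_rest [np.float64(0.139), np.float64(0.086), np.float64(0.008)]
```

send_rows:
  increments:
    - {"gripper": 1,"linear": [0,0,-0.001],"delta_rot": [0,0,0]}
    - {"gripper": 1,"linear": [0,0,-0.002],"delta_rot": [0,0,0]}
    - {"gripper": 1,"linear": [0,0,-0.003],"delta_rot": [0,0,0]}
    - {"gripper": 1,"linear": [0,0,-0.003],"delta_rot": [0,0,0]}

```text
clock: 13.5
position: [0.5502, -0.2123, 0.0783]
ee_rot: [0.0, 0.989, 0.148, 0.0]
contact_force: [-4.9, 2.4, 13.6]
width: 0.0436
gripper_force: 106.1
```

```bash
python3 st.py
```

```text
13.5 [ 0.5502 -0.2123  0.0783] psi -72.99 tilt [ 1.e-03 -5.e-04 -1.e+00] w 0.0436 F_rest [np.float64(-4.031), np.float64(3.705), np.float64(13.572)] M_rest [np.float64(0.527), np.float64(0.602), np.float64(-0.019)]
```

send_rows:
  increments:
    - {"gripper": 1,"linear": [-0.0005,0.0003,0],"delta_rot": [0,0,0]}
    - {"gripper": 1,"linear": [-0.001,0.0005,0],"delta_rot": [0,0,0]}
    - {"gripper": 1,"linear": [-0.001,0.0005,0],"delta_rot": [0,0,0]}
    - {"gripper": 1,"linear": [-0.001,0.0005,0],"delta_rot": [0,0,0]}

```text
clock: 13.9
position: [0.5501, -0.2123, 0.0783]
ee_rot: [0.001, 0.989, 0.148, 0.001]
contact_force: [-2.4, 3.1, 10.9]
width: 0.0433
gripper_force: 105.8
```

```bash
python3 st.py
```

```text
13.9 [ 0.5501 -0.2123  0.0783] psi -72.99 tilt [ 0.003  -0.0015 -1.    ] w 0.0433 F_rest [np.float64(-1.342), np.float64(3.691), np.float64(10.87)] M_rest [np.float64(0.329), np.float64(0.426), np.float64(-0.022)]
```

send_rows:
  increments:
    - {"gripper": 1,"linear": [-0.0004,0.0007,-0.0003],"delta_rot": [0,0,0]}
    - {"gripper": 1,"linear": [-0.0007,0.0013,-0.0006],"delta_rot": [0,0,0]}
    - {"gripper": 1,"linear": [-0.0007,0.0013,-0.0006],"delta_rot": [0,0,0]}
    - {"gripper": 1,"linear": [-0.0007,0.0013,-0.0006],"delta_rot": [0,0,0]}

```text
clock: 14.3
position: [0.5496, -0.2106, 0.0766]
ee_rot: [0.001, 0.989, 0.148, 0.001]
contact_force: [-0.2, 2.8, 7.3]
width: 0.0434
gripper_force: 104.8
```

```bash
python3 st.py
```

```text
14.3 [ 0.5496 -0.2106  0.0766] psi -73.01 tilt [ 2.9e-03 -6.0e-04 -1.0e+00] w 0.0434 F_rest [np.float64(0.609), np.float64(2.708), np.float64(7.295)] M_rest [np.float64(0.344), np.float64(0.093), np.float64(-0.022)]
```

It had been riding on one face: it slid 1.7 mm sideways and 1.7 mm down, to nearly the expected 0.0763. Continue a little.

send_rows:
  increments:
    - {"gripper": 1,"linear": [-0.0001,0.0004,-0.0004],"delta_rot": [0,0,0]}
    - {"gripper": 1,"linear": [-0.0002,0.0008,-0.0008],"delta_rot": [0,0,0]}
    - {"gripper": 1,"linear": [-0.0002,0.0008,-0.0008],"delta_rot": [0,0,0]}
    - {"gripper": 1,"linear": [-0.0002,0.0008,-0.0008],"delta_rot": [0,0,0]}

```text
clock: 14.7
position: [0.5495, -0.2104, 0.0764]
ee_rot: [0.001, 0.989, 0.148, 0.002]
contact_force: [-1.7, 2.5, 9.0]
width: 0.0437
gripper_force: 105.1
```

```bash
python3 st.py
```

```text
14.7 [ 0.5495 -0.2104  0.0764] psi -73.0 tilt [ 0.0034 -0.0018 -1.    ] w 0.0437 F_rest [np.float64(-0.881), np.float64(2.888), np.float64(9.012)] M_rest [np.float64(0.225), np.float64(0.254), np.float64(-0.025)]
```

send_rows:
  increments:
    - {"gripper": 1,"linear": [-0.0003,0.0007,-0.0004],"delta_rot": [0,0,0]}
    - {"gripper": 1,"linear": [-0.0006,0.0014,-0.0008],"delta_rot": [0,0,0]}
    - {"gripper": 1,"linear": [-0.0006,0.0014,-0.0008],"delta_rot": [0,0,0]}
    - {"gripper": 1,"linear": [-0.0006,0.0014,-0.0008],"delta_rot": [0,0,0]}

```text
clock: 15.1
position: [0.5495, -0.2103, 0.0763]
ee_rot: [0.002, 0.989, 0.148, 0.002]
contact_force: [-2.3, -0.7, 12.5]
width: 0.0438
gripper_force: 105.7
```

```bash
python3 st.py
```

```text
15.1 [ 0.5495 -0.2103  0.0763] psi -72.97 tilt [ 0.0048 -0.0043 -1.    ] w 0.0438 F_rest [np.float64(-2.394), np.float64(-0.002), np.float64(12.477)] M_rest [np.float64(-0.075), np.float64(0.384), np.float64(-0.076)]
```

send_rows:
  increments:
    - {"gripper": 1,"linear": [-0.0004,-0.0001,-0.0003],"delta_rot": [0,0,0]}
    - {"gripper": 1,"linear": [-0.0007,-0.0002,-0.0005],"delta_rot": [0,0,0]}
    - {"gripper": 1,"linear": [-0.0007,-0.0002,-0.0005],"delta_rot": [0,0,0]}
    - {"gripper": 1,"linear": [-0.0007,-0.0002,-0.0005],"delta_rot": [0,0,0]}
    - {"gripper": 1,"linear": [-0.0007,-0.0002,-0.0005],"delta_rot": [0,0,0]}

```text
clock: 15.6
position: [0.5495, -0.2103, 0.0763]
ee_rot: [0.002, 0.989, 0.148, 0.003]
contact_force: [-0.6, 0.5, 14.5]
width: 0.0438
gripper_force: 105.7
```

```bash
python3 st.py; python3 - <<'E'
from rig import optics
from h import *
d=optics.get_image("side");im=crop(d,180,150,110,85,7);cv2.imwrite("pics/c6.png",im)
E
```

```text
15.6 [ 0.5495 -0.2103  0.0763] psi -72.99 tilt [ 0.0064 -0.0041 -1.    ] w 0.0438 F_rest [np.float64(-0.45), np.float64(0.65), np.float64(14.473)] M_rest [np.float64(0.057), np.float64(0.279), np.float64(-0.043)]
```

View pics/c6.png

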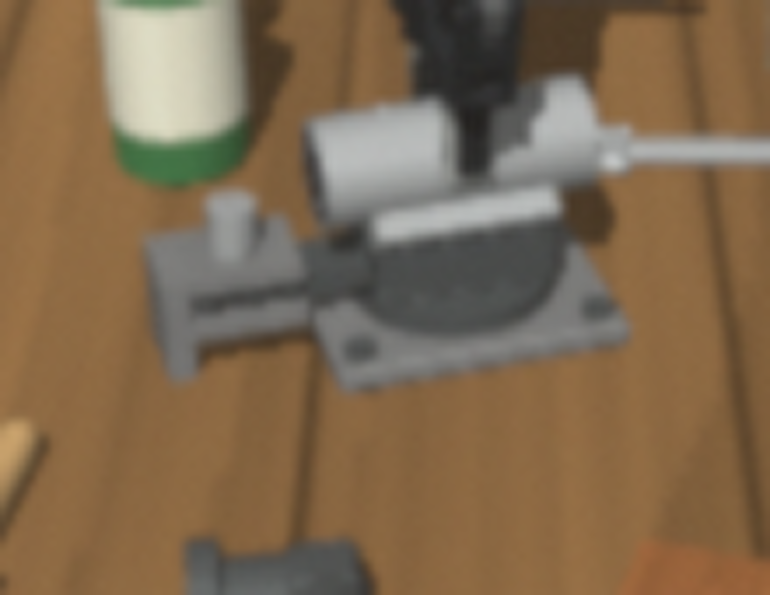

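The pipe sits down in the V between both faces, with ends at (315,165) and (595,130). It is centred to about 3 mm, and the pin is home. A slight residual pitch moment remains, so I ease it with a tiny rotation and then hold.

send_rows:
  increments:
    - {"gripper": 1,"linear": [0,0,0],"delta_rot": [0.0015,-0.005,0]}
    - {"gripper": 1,"linear": [0,0,0],"delta_rot": [0.0015,-0.005,0]}
    - {"gripper": 1,"linear": [0,0,0],"delta_rot": [0.0015,-0.005,0]}
    - {"gripper": 1,"linear": [0,0,0],"delta_rot": [0.0015,-0.005,0]}
    - {"gripper": 1,"linear": [0,0,0],"delta_rot": [0.0015,-0.005,0]}
    - {"gripper": 1,"linear": [0,0,0],"delta_rot": [0.0015,-0.005,0]}

```text
clock: 16.25
position: [0.5495, -0.2103, 0.0763]
ee_rot: [0.002, 0.989, 0.148, 0.005]
contact_force: [-1.0, 1.3, 13.2]
width: 0.0443
gripper_force: 105.7
```

```bash
python3 st.py
```

```text
16.25 [ 0.5495 -0.2103  0.0763] psi -73.0 tilt [ 0.0114 -0.0026 -0.9999] w 0.0443 F_rest [np.float64(-0.586), np.float64(1.544), np.float64(13.216)] M_rest [np.float64(0.06), np.float64(0.284), np.float64(-0.049)]
```

send_rows:
  increments:
    - {"gripper": 1,"linear": [-0.0002,0.0005,-0.0002],"delta_rot": [0,0,0]}
    - {"gripper": 1,"linear": [-0.0002,0.0005,-0.0002],"delta_rot": [0,0,0]}
    - {"gripper": 1,"linear": [-0.0002,0.0005,-0.0002],"delta_rot": [0,0,0]}
    - {"gripper": 1,"linear": [-0.0002,0.0005,-0.0002],"delta_rot": [0,0,0]}
    - {"gripper": 1,"linear": [-0.0002,0.0005,-0.0002],"delta_rot": [0,0,0]}
    - {"gripper": 1,"linear": [-0.0002,0.0005,-0.0002],"delta_rot": [0,0,0]}

```text
clock: 16.85
position: [0.5495, -0.2103, 0.0763]
ee_rot: [0.003, 0.989, 0.148, 0.006]
contact_force: [-1.1, -0.1, 14.3]
width: 0.0437
gripper_force: 105.8
```

```bash
python3 st.py
```

```text
16.85 [ 0.5495 -0.2103  0.0763] psi -72.98 tilt [ 0.0119 -0.0035 -0.9999] w 0.0437 F_rest [np.float64(-1.08), np.float64(0.174), np.float64(14.348)] M_rest [np.float64(-0.116), np.float64(0.311), np.float64(-0.053)]
```

Vertical push is 14.3 N with almost no sideways force, and the pose is steady. Hand in.

```bash
python3 -c "
from rig import sign_off
print(sign_off())"
```

```text
the job is handed in; nothing more can be done
None
```

I handed the job in at about 17 s: the pin is home in the fork, and the thick pipe sits centred in the V to about 3 mm, held pressed on both faces with about 14 N; the verdict was not shown.

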